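# Dispense one copper blank and nudge it into its bay

## Task

Press the dispenser's black plunger once, all the way down, and let it come fully back up, so that a single round copper blank slides out of the mouth. Then gently nudge that blank along the bench top, without picking up or pinching it, until it lies flat and wholly inside the three-sided bay that already holds a round blank (not the bay with the square plate). Leave the other blanks in the dispenser, the round blank and the square plate in their bays, and everything else on the bench where it is.

Things in the scene. Friction and masses are not known exactly. Their poses are not given: they have to be found in the camera images.
- dispenser: fixed blank dispenser, 105 mm long, 50 wide, 62 high to the plunger's top. Origin on the bench under the axis of its magazine, an upright open-topped shaft 38 mm high and 42 mm across, with a stack of four blanks standing on the bench itself. -x points out of the mouth, a bench-level opening 20 mm from the origin. Plunger axis at x = +55 mm, on a grey housing 34 mm high
- drop_point (a point): point on the bench, 45 mm from the dispenser's origin along its -x, about where the ejected blank's centre comes to rest after a full slow press (further out after a quick one). When the plunger returns, the stack drops and the next blank is loaded: a second press would eject it too
- plunger (a joint): plunger travel, 0 up (rest) to 0.020 m fully down; a spring returns it; it takes about 3.5 N to start and 11 N at the bottom, where it meets a hard stop. The blank moves 2.3 times as far as the plunger.
- plunger_top (a point): centre of the flat top of the plunger's round black cap (diameter 32 mm, 6 mm thick, top 62 mm above the bench when up)
- blank_center (a point): centre of the bottom blank of the stack, the one that the first press ejects: copper disc, diameter 30 mm, 8 mm thick, about 50 g, lying flat on the bench (centre 4 mm up)
- second_blank_center (a point): centre of the second blank from the bottom, same size (12 mm up; 4 mm after the press)
- third_blank_center (a point): centre of the third blank, same size
- top_blank_center (a point): centre of the top blank, same size
- bay_left: fixed three-sided bay at the robot's left (+y): dark wooden walls 6 mm thick, 14 mm high; things in it stand on the bench itself. Inside 100 mm deep along its x axis, 70 mm wide along y. Origin on the bench at the centre of the inside; the open mouth at x = -50 mm looks to the middle of the bench, the back wall is at x = +50 mm
- bay_right: the same bay on the robot's right (-y), own axes likewise: mouth at its x = -50 mm, back wall at its x = +50 mm
- lone_blank_center (a point): centre of the round blank that already lies near the back of one of the bays (diameter 30 mm, 8 mm thick); the bay it lies in is the one to use. It may be touched by the new blank, but must stay in the bay
- square_plate: square copper plate 26 x 26 x 8 mm, near the back of the other bay; origin at the centre of its underside
- punch: bystander: steel punch standing upright, diameter 18 mm, 54 mm high, left of the dispenser's rear; origin under its centre
- jar: bystander: small glass jar, diameter 44 mm, 55 mm high, right of the dispenser's rear; origin under its centre
- file: bystander: needle file with wooden handle, 180 mm long, 14 mm high, lying crosswise on the robot's side of the work; its x axis points along the blade
- finished_ring: bystander: brass finger ring, diameter 23 mm, 6 mm high, lying flat on the robot's side of the work
- hammer: bystander: hammer, 220 mm long, lying at the right of the bench, handle to its -x
- cup: bystander: white cup, diameter 76 mm, 85 mm high, at the left of the bench; origin under its centre
- bench_block: bystander: steel bench block 80 x 80 x 20 mm, at the back left; origin under its centre
- blank: the same bottom blank, origin at the centre of its underside

How it is judged:
On the way, in this order (a step that is already met when the one before it is completed fails the run):
1. the plunger is pressed all the way down (18 mm or more of its 20 mm) (value of joint plunger above 0.018 m), for 0.05 s.
2. the plunger is back up and one blank lies flat outside the mouth (value of joint plunger below 0.003 m and x of blank_center in the frame of dispenser below -0.036 m and height (world z) of blank_center below 0.007 m), for 0.2 s.
At the end, for the whole second after the job is handed in: the ejected blank lies flat on the bench, wholly inside (within 1 mm) the bay that holds the other round blank; that blank and the square plate are still in their bays; the plunger is up (within 3 mm); the other three blanks are in the magazine; each bystander is within 15 mm of where it stood (((x of blank_center in the frame of bay_left between -0.036 and 0.05 m and y of blank_center in the frame of bay_left between -0.035 and 0.035 m and x of lone_blank_center in the frame of bay_left between -0.036 and 0.05 m and y of lone_blank_center in the frame of bay_left between -0.035 and 0.035 m and x of square_plate in the frame of bay_right above -0.037 m) or (x of blank_center in the frame of bay_right between -0.036 and 0.05 m and y of blank_center in the frame of bay_right between -0.035 and 0.035 m and x of lone_blank_center in the frame of bay_right between -0.036 and 0.05 m and y of lone_blank_center in the frame of bay_right between -0.035 and 0.035 m and x of square_plate in the frame of bay_left above -0.037 m)) and height (world z) of each of blank_center, lone_blank_center below 0.007 m and angle between blank_center's own z axis and vertical below 0.1 rad and distance of blank_center from where it was at the start of the episode above 0.08 m and value of joint plunger below 0.003 m and horizontal distance between each of second_blank_center, third_blank_center, top_blank_center and dispenser below 0.006 m and distance of each of punch, jar, file, finished_ring, hammer, cup, bench_block from where it was at the start of the episode below 0.015 m); the robot touches nothing.
It fails at once if a second blank is pushed out of the magazine (pressed more than once), by more than 8 mm (x of any of second_blank_center, third_blank_center, top_blank_center in the frame of dispenser below -0.008 m).
It fails at once if a blank is lifted: the ejected or the lone blank more than 10 mm, or one of the stack more than 8 mm (height (world z) of any of blank_center, lone_blank_center above 0.014 m or height (world z) of second_blank_center above 0.02 m or height (world z) of third_blank_center above 0.028 m or height (world z) of top_blank_center above 0.036 m).
It fails at once if the blank is pinched or jammed hard: more than 10 N from the fingers (contact force between the fingers and blank above 10 N).
It fails at once if the square plate is moved by more than 15 mm (distance of square_plate from where it was at the start of the episode above 0.015 m).
It fails at once if a bystander is moved by more than 15 mm (distance of any of punch, jar, file, finished_ring, hammer, cup, bench_block from where it was at the start of the episode above 0.015 m).
It also fails if it takes over 51 s, if anything falls off the work surface, if the arm or the gripper's body presses on something with over 40 N, if the wrist force passes 120 N, or if a joint passes its speed limit or range.

## Robot

A 6-joint arm with a two-finger parallel gripper is mounted at the origin on the work surface. World frame = base frame: x ahead of the robot, y to its left, z up, the work surface at z = 0. Lengths are in m, angles in rad, forces in N, time in s.
With the tool pointing down it reaches from about 0.3 to 0.775 m from the base axis. Payload 14.6 kg.
Tool frame: the origin (TCP) lies at the very end of the fingers, on their centre line; the grasp point (between the pads) lies 19 mm behind it; z points along the fingers, x is the direction in which the jaws open and shut, and the axes are right-handed (so a half turn about z gives the same grasp; the last joint's range is limited). The gripper opens to 94 mm and grips with 3 to 60 N. Pads are 16 mm wide; open, the fingers measure 119 mm over their backs; the gripper's body (75 mm by 177 mm) begins 78 mm behind the grasp point.
Start: joints at [1.041, 0.3, 1.521, -0, 1.321, -0.067], TCP at [0.246, 0.492, 0.172] pointing down, gripper open.
Joint ranges: [-3.03, 3.03], [-0.79, 2.21], [0.23, 2.52], [-1.04, 4.18], [0, 3.07], [-2.55, 2.55]. Speed limits (rad/s): [2.22, 2.22, 2.57, 3.14, 3.14, 3.14].

## Interface

Orientations are given as [roll, pitch, yaw] about the fixed x, y, z axes, in that order (R = Rz(yaw) Ry(pitch) Rx(roll)).
In Python, from station import ctrl gives the robot as it stands.
- The arm moves only by the shell command python3 -m inch 'ROWS' [FORCE]. ROWS is JSON, one flat list of numbers, 7 for each row, row after row: the shift along the tool's x, y, z in cm, then the turn, a rotation vector about the tool's x, y, z in rad, then the opening, from 0 (shut) to 1 (fully open). In form: [tx, ty, tz, wx, wy, wz, claw, tx, ty, tz, wx, wy, wz, claw, ...]. A call has 1 to 20 rows; each row shifts and turns the commanded pose from where the row before left it, along the tool's axes as they then stand; what a row does not reach is not made up. A row lasts 1/8 s, in which the tool goes at most 62.5 mm and 10.7 degrees, less where a joint would pass 70% of its speed; a pose out of reach is approached as far as the arm can. A call is refused whole if a number of a shift passes 6.25 or a number of a turn 0.188, either way. A call with a gripper value outside its range is refused whole. The fingers move at their own pace and stop on an object; FORCE is the grip in N (left out, the last holds). Time passes only in rows, so rows that do not move let the fingers close. It gives the time, the measured TCP pose, the force and the opening at its end, in the units of the state.
- ctrl.get_obs(): the state, without advancing time (a new reading comes with each control period).
- ctrl.camera(name): name is "side" or "top"; returns (picture, depth): 384x512x3 uint8, red, green, blue; 384x512 float32, m along the optical axis (not along the pixel's ray), 0 where there is no reading.
- ctrl.camera_params(name): a dict with "vertical_fov" (degrees; the focal length in pixels is half the picture's height over the tangent of half this angle, whatever the lens; pixels are square), "cx", "cy" (the principal point, pixels), "camera_from_world" (4x4, takes a point from world to camera coordinates). Camera axes: x right, y down, z forward; pixel columns grow to the right and rows downward; lengths in m; the calibration is good to about 2 mm. A picture is of the moment at which its call begins. camera_params takes no time and is no camera call.
- ctrl.hand_in(): hands the job in, once; it reports no verdict.
Trained networks look in the newest picture that a camera, given by its name, has taken for a name from the list of things; names that differ only in an ending like _2 or _b are one class to them, and where a whole thing is asked for, a point or a joint stands for the part that bears it (a point fixed in the world has none). Each returns a list of dicts, best first, with "score" (0 to 1); they miss things now and then, are a little off and sometimes report something else, mostly with a low value. They report only what shows in the picture. A call takes as long as a camera call.
- ctrl.spot_in(camera, label): "bbox" ([centre column, centre row, width, height] in pixels, round what is visible of it).
- ctrl.place_of(camera, label): "centre" ([column, row] in pixels: a listed point, or the origin of a listed thing).
The state is a dict: "time_s": time; "qpos": joint angles; "joint_vel": joint speeds; "tau": joint torques, N m; "ee_pos": TCP position; "eef_rot": TCP orientation; "force": force on the tool from outside, world axes, zero at the start; "moment": the same for the moment, N m; "grip_width": finger opening in m.
Only numpy, scipy, OpenCV 4.12 (cv2) and the standard library are available. Lean on these libraries where they do the work, as an engineer would, in place of code of your own. Each camera call takes 0.05 s, during which the arm holds its last target. There are 200 camera calls.

## Working session

There is one attempt and no reset: what is moved stays moved. The work goes in short steps, Python scripts to look and compute and a shell command to move; the robot and the scene stay as the last step left them, time stands still between calls to the robot, and variables do not carry over. Pictures are saved under pics/ and viewed, about 8 in all and at most 12, crops included, and the job is handed in when it is done.

```bash
mkdir -p pics; cat > h.py <<'E'
import numpy as np, cv2
from station import ctrl
def P(n):
    p=ctrl.camera_params(n); f=192/np.tan(np.radians(p["vertical_fov"])/2)
    return f,p["cx"],p["cy"],np.array(p["camera_from_world"])
def onz(n,uv,z):
    f,cx,cy,T=P(n); W=np.linalg.inv(T); d=W[:3,:3]@[(uv[0]-cx)/f,(uv[1]-cy)/f,1]; o=W[:3,3]
    return o+d*(z-o[2])/d[2]
def pix(n,X):
    f,cx,cy,T=P(n); c=T[:3,:3]@X+T[:3,3]; return c[:2]/c[2]*f+[cx,cy]
def snap(n,name):
    im,d=ctrl.camera(n); cv2.imwrite(f"pics/{name}.png",im[:,:,::-1]); return im,d
E
python3 - <<'E'
from h import *
for c in("top","side"):
    snap(c,c+"0"); print(c,np.round(np.linalg.inv(P(c)[3])[:3,3],3))
    for l,z in [("dispenser",0),("drop_point",0),("plunger_top",.062),("top_blank_center",.028),("bay_left",0),("bay_right",0),("lone_blank_center",.004),("square_plate",0),("punch",0),("jar",0),("file",0),("finished_ring",0),("hammer",0),("cup",0),("bench_block",0)]:
        r=ctrl.place_of(c,l)[:2]
        print(l,[(round(q["score"],2),np.round(q["centre"]).astype(int).tolist(),np.round(onz(c,q["centre"],z)[:2],3).tolist()) for q in r])
o=ctrl.get_obs();print(o["time_s"],o["ee_pos"],o["eef_rot"],o["grip_width"])
E
```

```text
top [0.373 0.005 1.067]
dispenser [(0.63, [244, 163], [0.619, 0.04])]
drop_point [(0.6, [242, 182], [0.563, 0.045])]
plunger_top [(0.44, [245, 144], [0.662, 0.035])]
top_blank_center [(0.52, [240, 165], [0.606, 0.05])]
bay_left [(0.8, [182, 173], [0.588, 0.226]), (0.61, [248, 145], [0.676, 0.026])]
bay_right [(0.71, [301, 201], [0.505, -0.133]), (0.49, [183, 173], [0.587, 0.224])]
lone_blank_center [(0.44, [300, 194], [0.526, -0.128]), (0.21, [262, 244], [0.379, -0.018])]
square_plate [(0.54, [242, 165], [0.613, 0.044]), (0.39, [182, 176], [0.58, 0.225])]
punch [(0.43, [212, 136], [0.705, 0.137])]
jar [(0.78, [288, 155], [0.645, -0.096])]
file [(0.72, [264, 244], [0.378, -0.021])]
finished_ring [(0.55, [306, 246], [0.373, -0.145])]
hammer [(0.93, [394, 210], [0.482, -0.407])]
cup [(0.65, [110, 224], [0.432, 0.432])]
bench_block [(0.89, [131, 155], [0.644, 0.382])]
side [ 0.353 -0.851  0.92 ]
dispenser [(0.83, [264, 204], [0.609, 0.033])]
drop_point [(0.66, [251, 200], [0.571, 0.059])]
plunger_top [(0.6, [279, 192], [0.652, 0.019]), (0.41, [244, 244], [0.501, -0.169])]
top_blank_center [(0.6, [284, 231], [0.635, -0.116]), (0.4, [267, 200], [0.618, 0.024])]
bay_left [(0.62, [249, 166], [0.603, 0.238]), (0.5, [256, 329], [0.486, -0.391])]
bay_right [(0.8, [242, 244], [0.507, -0.12])]
lone_blank_center [(0.42, [248, 245], [0.522, -0.129])]
square_plate [(0.61, [267, 198], [0.626, 0.062]), (0.49, [198, 142], [0.436, 0.419])]
punch [(0.57, [282, 179], [0.704, 0.143]), (0.47, [251, 144], [0.64, 0.369])]
jar [(0.56, [287, 233], [0.651, -0.103])]
file []
finished_ring [(0.61, [199, 258], [0.373, -0.146])]
hammer [(0.72, [253, 329], [0.48, -0.392])]
cup [(0.94, [197, 143], [0.433, 0.41])]
bench_block [(0.6, [262, 202], [0.608, 0.046]), (0.57, [247, 140], [0.63, 0.396])]
1.6 [0.24554675 0.49213768 0.17194505] [3.14158724e+00 6.35446676e-06 1.10800681e+00] 0.09403302841105839
```

View pics/top0.png

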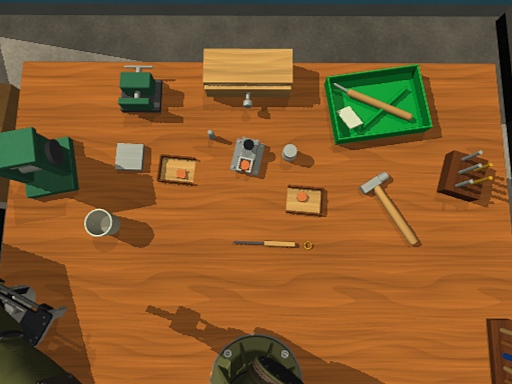

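View pics/side0.png

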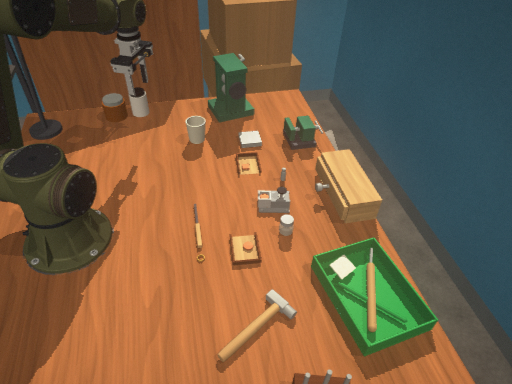

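The top view shows the dispenser at (247,157), the left bay at (178,171) and the right bay at (304,201). I'll zoom in to see which bay holds the round blank.

```bash
python3 - <<'E'
import cv2,numpy as np
im=cv2.imread('pics/top0.png');a=cv2.resize(im[125:225,150:330],(800,444),interpolation=cv2.INTER_CUBIC)
s=cv2.imread('pics/side0.png');b=cv2.resize(s[145:185,230:310],(400,200),interpolation=cv2.INTER_CUBIC)[:150];c=cv2.resize(s[225:255,225:305],(400,150),interpolation=cv2.INTER_CUBIC)
cv2.imwrite('pics/z0.png',np.vstack([a,np.hstack([b,c])]))
E
```

```text
(no output)
```

View pics/z0.png

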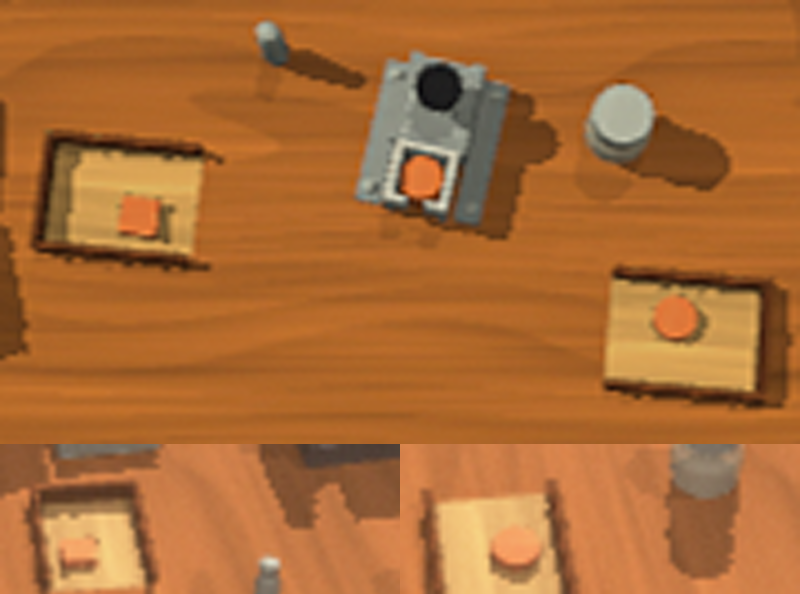

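```bash
python3 - <<'E'
from h import *
im=cv2.imread('pics/top0.png').astype(int);B,G,R=im[...,0],im[...,1],im[...,2]
def cen(m,u0,u1,v0,v1,z,t):
    k=np.zeros_like(m);k[v0:v1,u0:u1]=m[v0:v1,u0:u1];v,u=np.nonzero(k);c=(u.mean(),v.mean());p=onz("top",c,z);print(t,len(u),np.round(c,1),np.round(p[:2],4));return p
cop=(R>200)&(G<125)&(B<80)
hsv=cv2.cvtColor(im.astype(np.uint8),cv2.COLOR_BGR2HSV);print(hsv[165,245],hsv[196,302],hsv[210,280],hsv[144,248])
cop=(hsv[...,0]<11)&(hsv[...,1]>160)&(hsv[...,2]>200)
t=cen(cop,238,254,157,174,.032,"stack");cen(cop,293,312,188,206,.008,"lone");cen(cop,172,190,166,182,.008,"sq")
p=cen(im.max(2)<60,238,260,135,154,.062,"cap")
d=p[:2]-t[:2];print(d,np.linalg.norm(d));d/=np.linalg.norm(d);print("yaw",np.arctan2(d[1],d[0]),"drop",t[:2]-.045*d)
Z=lambda x,y:(150+x/4.444-.5+.11,125+y/4.444-.5+.11)
for n,q,z in [("mouthU",(612,270),.014),("mouthL",(605,387),.014),("floorU",(760,290),0),("floorL",(754,390),0),("backU",(775,280),.014),("backL",(768,400),.014),("jar",(622,110),.055),("punch",(266,30),.054)]:print(n,np.round(onz("top",Z(*q),z)[:2],3))
E
```

```text
[ 11 190 221] [ 11 190 222] [ 14 195 174] [15 15 33]
stack 0 [nan nan] [nan nan]
lone 0 [nan nan] [nan nan]
sq 0 [nan nan] [nan nan]
cap 81 [248.3 144.4] [0.6606 0.0249]
[nan nan] nan
yaw nan drop [nan nan]
mouthU [ 0.55  -0.091]
mouthL [ 0.472 -0.086]
floorU [ 0.54  -0.191]
floorL [ 0.472 -0.186]
backU [ 0.544 -0.199]
backL [ 0.464 -0.193]
jar [ 0.649 -0.094]
punch [0.702 0.139]<stdin>:4: RuntimeWarning: Mean of empty slice.
  ret = ret.dtype.type(ret / rcount)
```

```bash
cat >> h.py <<'E'
def cop(im,u0,u1,v0,v1,z,n="top"):
    h=cv2.cvtColor(im,cv2.COLOR_RGB2HSV).astype(int); m=(h[...,0]<=12)&(h[...,1]>150)&(h[...,2]>205)
    k=np.zeros(m.shape,np.uint8);k[v0:v1,u0:u1]=m[v0:v1,u0:u1]
    N,_,s,c=cv2.connectedComponentsWithStats(k)
    return [(int(s[i,4]),np.round(c[i],1).tolist(),np.round(onz(n,c[i],z)[:2],4).tolist()) for i in range(1,N) if s[i,4]>8]
E
python3 - <<'E'
from h import *
im=cv2.imread('pics/top0.png')[:,:,::-1].copy()
t=cop(im,238,254,157,174,.032);print(t,cop(im,285,322,180,215,.008),cop(im,172,190,166,182,.008))
d=np.array([.6606,.0249])-t[0][2];print(np.linalg.norm(d));d/=np.linalg.norm(d);print("yaw",np.arctan2(d[1],d[0]),"drop",t[0][2]-.045*d)
E
```

```text
[(53, [244.7, 164.5], [0.6083, 0.0355])] [(61, [301.4, 196.0], [0.5196, -0.1328])] [(58, [180.7, 173.2], [0.586, 0.2277])]
0.05336337695461187
yaw -0.1999681377835912 drop [0.56419672 0.04443871]
```

The left bay holds the square plate and the right bay the round blank, so the right bay is the target. The dispenser origin is about (0.608, 0.036) with yaw −0.2, the plunger about (0.661, 0.025), and the bay centre about (0.509, −0.138). I'll move the closed fingers over the plunger.

```bash
python3 -m inch '[-1.79,4.46,0,0,0,0,0, -1.79,4.46,0,0,0,0,0, -1.79,4.46,0,0,0,0,0, -1.79,4.46,0,0,0,0,0, -1.79,4.46,0,0,0,0,0, -1.79,4.46,0,0,0,0,0, -1.79,4.46,0,0,0,0,0, -1.79,4.46,0,0,0,0,0, -1.79,4.46,0,0,0,0,0, -1.79,4.46,0,0,0,0,0, -1.79,4.46,0,0,0,0,0, -1.79,4.46,0,0,0,0,0, -1.79,4.46,0,0,0,0,0, 0,0,1.2,0,0,0.185,0, 0,0,1.2,0,0,0.185,0, 0,0,1.2,0,0,0.185,0, 0,0,1.2,0,0,0.185,0, 0,0,1.2,0,0,0.185,0, 0,0,1.2,0,0,0.185,0, 0,0,1.2,0,0,0.185,0]'
```

```text
time_s: 4.1
ee_pos: [0.6604, 0.025, 0.0874]
eef_rot: [3.142, 0.0, -0.193]
force: [0.6, -0.2, 0.4]
grip_width: 0.0004
```

```bash
python3 -m inch '[0,0,1.1,0,0,0,0, 0,0,1.1,0,0,0,0, 0,0,0.2,0,0,0,0, 0,0,0.2,0,0,0,0, 0,0,0.2,0,0,0,0, 0,0,0.2,0,0,0,0, 0,0,0.2,0,0,0,0, 0,0,0.2,0,0,0,0, 0,0,0.2,0,0,0,0, 0,0,0.2,0,0,0,0, 0,0,0.2,0,0,0,0, 0,0,0.2,0,0,0,0, 0,0,0.2,0,0,0,0, 0,0,0,0,0,0,0]'
```

```text
time_s: 5.85
ee_pos: [0.6604, 0.025, 0.0437]
eef_rot: [3.142, 0.0, -0.187]
force: [-0.0, 0.2, 0.4]
grip_width: 0.0002
```

The force reads nearly zero, where about 10 N is expected. I'll look before going further.

```bash
python3 - <<'E'
from h import *
a,d=snap("top","t1");b,e=snap("side","s1")
o=ctrl.get_obs();print(o["force"],o["tau"],o["ee_pos"],o["eef_rot"],pix("side",o["ee_pos"]),pix("top",o["ee_pos"]))
A=cv2.resize(a[125:185,200:300],(640,384),interpolation=3);u=cv2.resize(b[150:230,225:325],(480,384),interpolation=3)[:216]
A=A[:,:,::-1];u=cv2.resize(b[160:225,220:328],(640,385)[:2],interpolation=3)[:,:,::-1][:,:640]
cv2.imwrite("pics/z1.png",cv2.resize(np.vstack([A,u]),(499,600)))
E
```

```text
[-0.57701782  0.56482266  0.69220034] [-1.22258582e-03 -7.03100181e+01 -3.31344688e+01  7.00621773e-02
 -9.10192557e-04 -6.80802350e-05] [0.66046695 0.02506829 0.043966  ] [ 3.14159130e+00  8.53971541e-06 -1.87020406e-01] [280.23791339 194.3611664 ] [248.38725078 146.20577668]
```

View pics/z1.png

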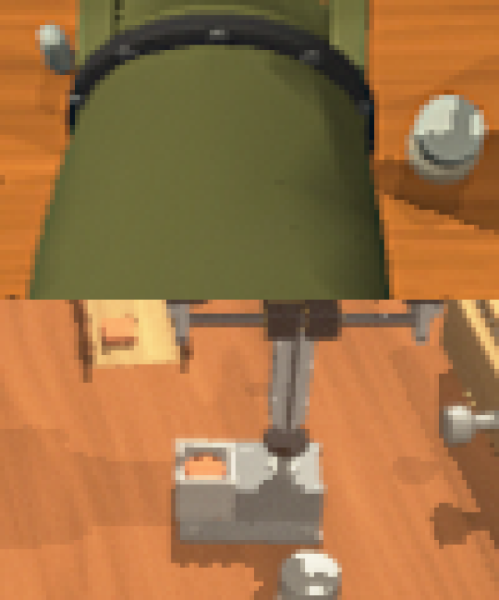

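```bash
python3 - <<'E'
from h import *
a=cv2.imread("pics/side0.png");b=cv2.imread("pics/s1.png")
f=lambda x:cv2.resize(x[172:216,255:305],(400,352),interpolation=cv2.INTER_NEAREST)
cv2.imwrite("pics/z2.png",np.hstack([f(a),f(b)]))
for z in(.062,.056,.042,.034):print(z,pix("side",np.array([.6606,.0249,z])),pix("side",np.array([.6606,.009,z])))
_,d=ctrl.camera("side");W=np.linalg.inv(P("side")[3]);F,cx,cy,_=P("side")
for v in range(178,204,2):
    print(v,[tuple(np.round((W@[(u-cx)/F*d[v,u],(v-cy)/F*d[v,u],d[v,u],1])[:3]*1000).astype(int).tolist()) for u in(278,280,282,284)])
E
```

```text
0.062 [280.71248783 190.3226665 ] [282.036872   193.67722555]
0.056 [280.57141004 191.68521285] [281.89012767 195.04062723]
0.042 [280.24582989 194.8297053 ] [281.55150312 198.18678822]
0.034 [280.06201328 196.60502834] [281.36034214 199.96286511]
178 [(689, 148, 4), (652, 20, 121), (658, 18, 121), (664, 17, 121)]
180 [(652, 37, 97), (653, 19, 113), (658, 16, 114), (665, 17, 112)]
182 [(650, 30, 95), (653, 17, 106), (660, 18, 104), (666, 16, 104)]
184 [(650, 26, 90), (654, 19, 96), (660, 17, 97), (666, 15, 97)]
186 [(679, 109, 2), (654, 18, 88), (661, 17, 88), (666, 14, 90)]
188 [(655, 37, 62), (661, 35, 63), (668, 35, 61), (672, 28, 67)]
190 [(652, 28, 62), (658, 26, 63), (665, 27, 61), (670, 20, 66)]
192 [(649, 17, 64), (655, 14, 66), (662, 15, 63), (668, 13, 64)]
194 [(656, 35, 37), (660, 25, 45), (666, 25, 44), (675, 31, 38)]
196 [(654, 27, 36), (661, 28, 34), (666, 23, 38), (672, 20, 40)]
198 [(652, 19, 35), (658, 16, 37), (664, 15, 36), (671, 14, 36)]
200 [(649, 9, 36), (656, 10, 34), (661, 4, 38), (667, 3, 38)]
202 [(649, 5, 31), (654, 0, 35), (662, 5, 28), (668, 1, 31)]
```

View pics/z2.png

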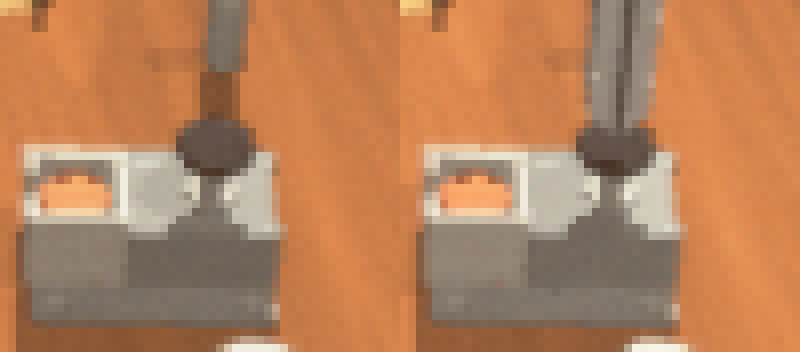

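The picture and depth show the fingertips ending near z≈0.085 and the cap still up at 0.062. That contradicts the reported TCP z of 0.044, so I'll check the mismatch.

```bash
python3 - <<'E'
from h import *
o=ctrl.get_obs();print(o["time_s"],o["ee_pos"],o["qpos"],o["grip_width"])
print("start tip px",pix("side",np.array([.2455,.4921,.1719])),pix("top",np.array([.2455,.4921,.1719])))
im,d=ctrl.camera("side");cv2.imwrite("pics/s2.png",im[:,:,::-1])
W=np.linalg.inv(P("side")[3]);F,cx,cy,_=P("side")
for v in (176,180,184,186,187,188,189):
    print(v,[tuple(np.round((W@[(u-cx)/F*d[v,u],(v-cy)/F*d[v,u],d[v,u],1])[:3]*1000).astype(int).tolist()) for u in(280,282,284)])
s=cv2.imread("pics/side0.png")[20:110,90:180]
cv2.imwrite("pics/z3.png",np.hstack([cv2.resize(s,(400,400),interpolation=0),cv2.resize(im[120:220,230:330,::-1],(400,400),interpolation=0)]))
E
```

```text
6.0 [0.66050651 0.02506044 0.04402609] [-1.74765286e-02  6.63407148e-01  1.29563881e+00 -2.17108283e-06
  1.18243901e+00  1.69479438e-01] 0.0006008878497470464
start tip px [140.03213976  97.48559261] [ 51.79622396 297.62172763]
176 [(651, 18, 130), (658, 20, 127), (663, 15, 130)]
180 [(652, 18, 114), (659, 18, 113), (664, 13, 116)]
184 [(654, 19, 96), (660, 19, 95), (665, 13, 99)]
186 [(654, 17, 89), (661, 19, 86), (667, 15, 88)]
187 [(654, 17, 85), (661, 17, 83), (667, 16, 84)]
188 [(661, 34, 64), (665, 28, 69), (673, 31, 65)]
189 [(658, 27, 66), (666, 29, 64), (673, 29, 62)]
```

View pics/z3.png

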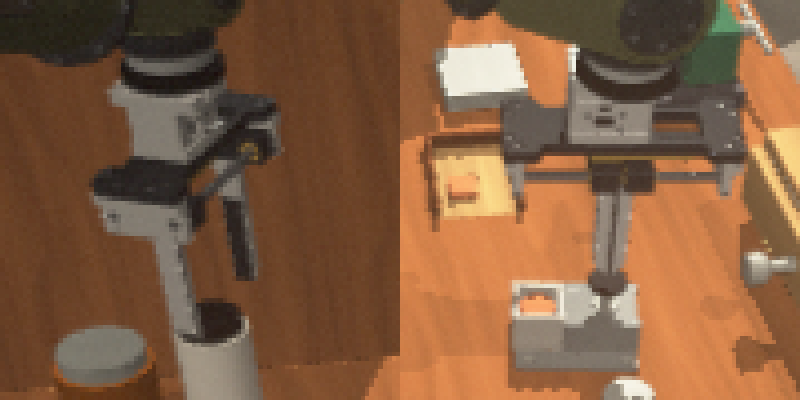

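In the start picture too, the real fingertips sit about 40 mm above the reported TCP, while x and y agree. The reported z is therefore biased, with the true tip at roughly z + 0.040. I'll descend and find contact by force.

```bash
python3 -m inch '[0,0,0.8,0,0,0,0, 0,0,0.6,0,0,0,0, 0,0,0.2,0,0,0,0, 0,0,0.2,0,0,0,0, 0,0,0.2,0,0,0,0]'; python3 -m inch '[0,0,0.2,0,0,0,0, 0,0,0,0,0,0,0]'
```

```text
time_s: 6.68
ee_pos: [0.6604, 0.025, 0.0246]
eef_rot: [3.142, 0.0, -0.187]
force: [-6.0, -0.1, 9.7]
grip_width: 0.0003
time_s: 6.92
ee_pos: [0.6604, 0.0251, 0.0226]
eef_rot: [3.142, 0.0, -0.187]
force: [-5.3, -0.7, 8.7]
grip_width: 0.0002
```

```bash
python3 - <<'E'
from h import *
im,d=ctrl.camera("side");print(ctrl.get_obs()["force"],ctrl.get_obs()["moment"])
W=np.linalg.inv(P("side")[3]);F,cx,cy,_=P("side")
for v in range(182,204,2):
    print(v,[tuple(np.round((W@[(u-cx)/F*d[v,u],(v-cy)/F*d[v,u],d[v,u],1])[:3]*1000).astype(int).tolist()) for u in(276,278,280,282,284,286)])
cv2.imwrite("pics/z4.png",cv2.resize(im[165:220,235:305,::-1],(700,550),interpolation=0))
E
```

```text
[-5.62485566 -0.19849384  8.88404457] [-0.06731504  1.02547946  0.03379565]
182 [(677, 131, 2), (651, 32, 93), (653, 18, 105), (660, 18, 104), (666, 17, 104), (671, 13, 106)]
184 [(676, 124, -1), (649, 25, 91), (653, 16, 98), (661, 19, 95), (666, 17, 96), (671, 11, 100)]
186 [(672, 110, 3), (649, 21, 86), (655, 19, 87), (662, 20, 85), (666, 13, 90), (707, 105, 1)]
188 [(670, 102, 1), (649, 20, 78), (654, 15, 83), (663, 21, 76), (667, 15, 80), (703, 95, 1)]
190 [(666, 89, 4), (649, 19, 71), (655, 16, 73), (662, 18, 70), (667, 13, 73), (700, 83, 3)]
192 [(653, 47, 36), (652, 24, 57), (657, 19, 61), (663, 18, 61), (670, 19, 58), (677, 19, 57)]
194 [(650, 38, 36), (650, 18, 54), (656, 15, 55), (662, 12, 57), (668, 11, 57), (682, 30, 37)]
196 [(648, 30, 34), (655, 29, 34), (659, 22, 39), (666, 23, 37), (673, 23, 37), (680, 23, 35)]
198 [(646, 21, 34), (652, 19, 35), (657, 13, 39), (664, 15, 37), (673, 21, 29), (679, 17, 32)]
200 [(644, 12, 34), (650, 12, 32), (655, 6, 37), (662, 7, 35), (668, 6, 35), (675, 5, 35)]
202 [(643, 8, 29), (648, 4, 32), (655, 3, 32), (661, 1, 33), (667, 0, 32), (674, 1, 30)]
```

View pics/z4.png

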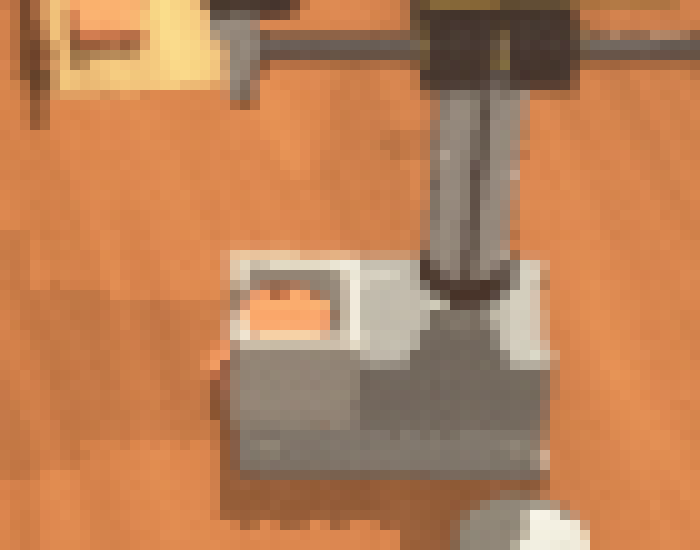

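The plunger is now partly down (cap at about 57 mm), and a blank edge shows at the mouth. I'll carry on slowly.

```bash
python3 -m inch '[0,0,0.2,0,0,0,0, 0,0,0.2,0,0,0,0, 0,0,0.2,0,0,0,0, 0,0,0.2,0,0,0,0, 0,0,0.2,0,0,0,0, 0,0,0.1,0,0,0,0]'; python3 -m inch '[0,0,0.1,0,0,0,0, 0,0,0,0,0,0,0]'
```

```text
time_s: 7.72
ee_pos: [0.6604, 0.0251, 0.0118]
eef_rot: [3.142, 0.0, -0.187]
force: [-6.0, 0.3, 10.4]
grip_width: 0.0003
time_s: 7.98
ee_pos: [0.6604, 0.025, 0.0108]
eef_rot: [3.142, 0.0, -0.187]
force: [-5.9, 0.7, 9.5]
grip_width: 0.0006
```

```bash
for i in 1 2 ; do python3 -m inch '[0,0,0.15,0,0,0,0, 0,0,0.1,0,0,0,0]'|egrep 'ee|force'; done;  python3 - <<'E'
from h import *
im,d=ctrl.camera("side")
W=np.linalg.inv(P("side")[3]);F,cx,cy,_=P("side")
for v in range(186,202,2):
    print(v,[tuple(np.round((W@[(u-cx)/F*d[v,u],(v-cy)/F*d[v,u],d[v,u],1])[:3]*1000).astype(int).tolist()) for u in(278,280,282,284)])
cv2.imwrite("pics/z5.png",cv2.resize(im[165:220,235:305,::-1],(700,550),interpolation=0))
E
```

```text
ee_pos: [0.6605, 0.0251, 0.0085]
eef_rot: [3.142, -0.0, -0.187]
force: [-8.6, 0.1, 18.3]
ee_pos: [0.6608, 0.025, 0.0081]
eef_rot: [-3.142, -0.001, -0.187]
force: [-18.0, -0.7, 35.3]
186 [(649, 22, 85), (654, 18, 88), (660, 16, 89), (666, 15, 89)]
188 [(649, 19, 79), (655, 19, 79), (662, 18, 78), (668, 16, 79)]
190 [(649, 19, 71), (655, 16, 72), (664, 22, 66), (669, 18, 68)]
192 [(649, 17, 63), (655, 14, 65), (664, 20, 59), (669, 16, 61)]
194 [(651, 19, 53), (657, 18, 53), (664, 18, 51), (669, 15, 53)]
196 [(651, 19, 44), (658, 20, 42), (663, 15, 46), (671, 16, 44)]
198 [(652, 18, 36), (657, 14, 39), (662, 8, 44), (672, 17, 33)]
200 [(650, 11, 34), (656, 10, 33), (662, 7, 36), (668, 5, 37)]
```

View pics/z5.png

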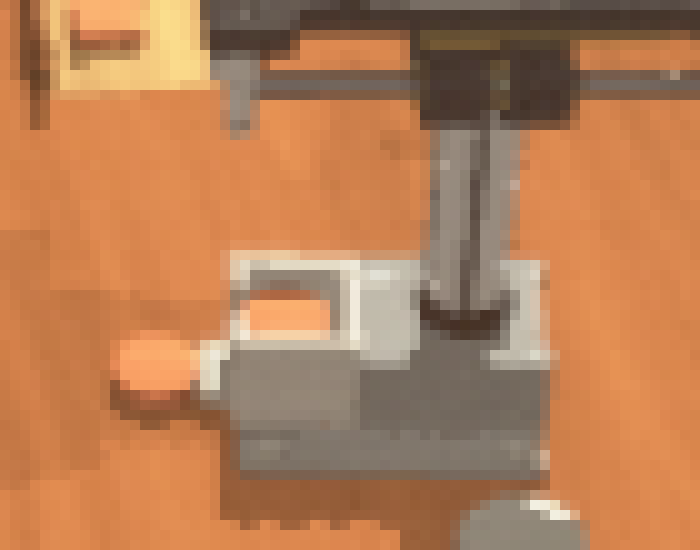

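The force jump shows the hard stop, with the blank fully out. From this the true tip height is about the reported z + 0.033. Now I'll release slowly and measure the blank.

```bash
python3 -m inch '[0,0,-0.4,0,0,0,0, 0,0,-0.4,0,0,0,0, 0,0,-0.4,0,0,0,0, 0,0,-0.4,0,0,0,0, 0,0,-0.5,0,0,0,0, 0,0,-0.6,0,0,0,0, 0,0,-1.5,0,0,0,0, 0,0,-1.5,0,0,0,0, 0,0,-1,0,0,0,0]'; python3 - <<'E'
from h import *
im,d=snap("side","s6");print(cop(im,235,275,190,215,.008,"side"),cop(im,235,262,235,252,.008,"side"))
im0=cv2.imread("pics/side0.png")[:,:,::-1].copy();print(cop(im0,235,275,190,215,.03,"side"),cop(im0,235,262,235,252,.008,"side"))
W=np.linalg.inv(P("side")[3]);F,cx,cy,_=P("side")
for v in range(186,196,2):
    print(v,[tuple(np.round((W@[(u-cx)/F*d[v,u],(v-cy)/F*d[v,u],d[v,u],1])[:3]*1000).astype(int).tolist()) for u in(278,280,282,284)])
t,_=snap("top","t6");print(cop(t,225,262,160,200,.008))
print(ctrl.place_of("side","blank_center")[:2])
E
```

```text
time_s: 9.65
ee_pos: [0.6608, 0.0251, 0.0735]
eef_rot: [-3.141, -0.001, -0.187]
force: [0.4, 0.3, -0.0]
grip_width: 0.0006
[(260, [245.1, 202.5], [0.5489, 0.0452]), (29, [249.7, 200.6], [0.5655, 0.0513])] [(47, [259.9, 241.7], [0.5589, -0.126])]
[(100, [237.9, 202.0], [0.5219, 0.0303]), (155, [248.6, 205.0], [0.553, 0.0107]), (43, [253.7, 193.1], [0.5807, 0.0612])] [(48, [259.9, 241.4], [0.5592, -0.1248]), (23, [247.6, 246.7], [0.5188, -0.1373])]
186 [(679, 111, 0), (686, 109, 1), (693, 110, -1), (699, 104, 3)]
188 [(654, 35, 64), (662, 37, 61), (667, 34, 63), (673, 31, 64)]
190 [(652, 27, 63), (658, 24, 65), (664, 23, 64), (671, 22, 64)]
192 [(651, 22, 59), (655, 13, 66), (663, 18, 60), (667, 11, 66)]
194 [(657, 36, 36), (660, 27, 43), (666, 24, 46), (677, 34, 34)]
[]
[{'centre': [253.2, 203.7], 'score': 0.58}, {'centre': [287.7, 230.0], 'score': 0.36}]
```

The plunger is back up and the blank is at about (0.566, 0.047). I'll position behind it (at +y), with a small 10 mm gap so the disc nests between the two tips.

```bash
python3 -m inch '[-3.33,-1.44,0,0,0,0,0.106, -3.33,-1.44,0,0,0,0,0.106, -3.33,-1.44,0,0,0,0,0.106, 0,0,2.5,0,0,0,0.106, 0,0,2.5,0,0,0,0.106, 0,0,2.5,0,0,0,0.106, 0,0,1.5,0,0,0,0.106, 0,0,0,0,0,0,0.106]'; python3 - <<'E'
from h import *
o=ctrl.get_obs();print(o["ee_pos"],o["grip_width"])
b=snap("side","s7")[0]
cv2.imwrite("pics/z7.png",cv2.resize(b[165:220,225:300,::-1],(750,550),interpolation=0))
X=o["ee_pos"]+[0,0,.033];print(pix("side",X))
E
```

```text
time_s: 10.8
ee_pos: [0.5697, 0.086, -0.019]
eef_rot: [3.141, 0.002, -0.187]
force: [0.7, 0.3, 0.3]
grip_width: 0.0101
[ 0.56973011  0.08598841 -0.01897984] 0.010085012903051256
[248.75820501 192.0367361 ]
```

View pics/z7.png

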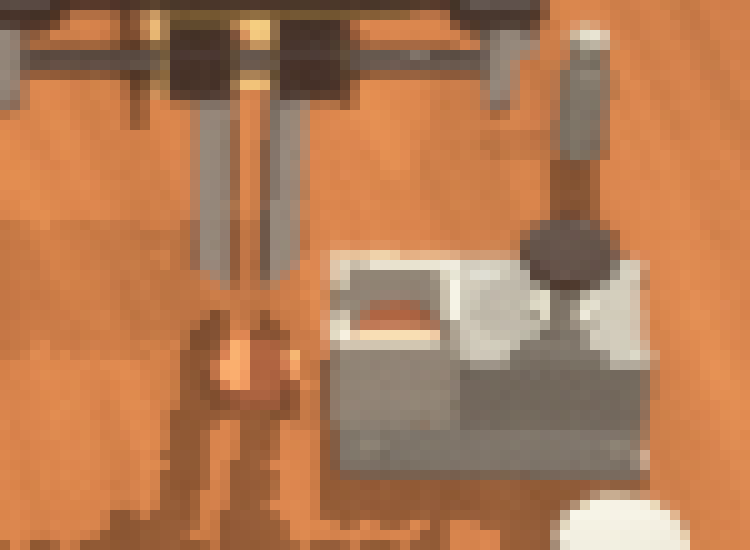

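```bash
python3 -m inch '[0.3,0,0.5,0,0,0,0.106, 0,0,0.5,0,0,0,0.106, 0,0,0,0,0,0,0.106]'; python3 -m inch '[0,0.5,0,0,0,0,0.106, 0,0.5,0,0,0,0,0.106, 0,0.4,0,0,0,0,0.106, 0,0.3,0,0,0,0,0.106, 0,0.3,0,0,0,0,0.106, 0,0.4,0,0,0,0,0.106, 0,0.5,0,0,0,0,0.106, 0,0.5,0,0,0,0,0.106, 0,0.4,0,0,0,0,0.106]'; python3 - <<'E'
from h import *
b=snap("side","s8")[0];t=snap("top","t8")[0]
cv2.imwrite("pics/z8.png",np.hstack([cv2.resize(b[180:235,225:300,::-1],(545,400),interpolation=0),cv2.resize(t[155:195,235:260,::-1],(250,400),interpolation=0)]))
o=ctrl.get_obs();print(o["ee_pos"],o["force"],pix("side",o["ee_pos"]+[0,0,.033]))
print(ctrl.place_of("side","blank_center")[:2])
E
```

```text
time_s: 11.22
ee_pos: [0.5731, 0.0855, -0.0283]
eef_rot: [3.141, 0.0, -0.187]
force: [-0.4, -0.2, -0.1]
grip_width: 0.0101
time_s: 12.35
ee_pos: [0.5662, 0.0478, -0.0281]
eef_rot: [3.142, -0.0, -0.187]
force: [0.1, 0.7, 0.1]
grip_width: 0.0099
[ 0.5661562   0.04774587 -0.0280597 ] [-0.2485985  -0.16345247 -0.4826519 ] [250.05507501 201.95930525]
[{'centre': [243.4, 245.0], 'score': 0.45}, {'centre': [253.5, 206.2], 'score': 0.37}]
```

View pics/z8.png

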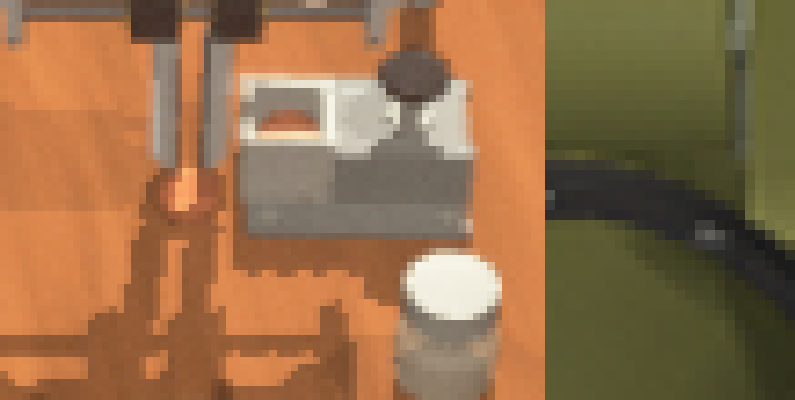

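The disc is nested in front of the fingers and moving with them. I'll continue diagonally toward the bay mouth.

```bash
python3 -m inch '[-0.1,0.5,0,0,0,0,0.106, -0.14,0.7,0,0,0,0,0.106, -0.16,0.8,0,0,0,0,0.106, -0.16,0.8,0,0,0,0,0.106, -0.16,0.8,0,0,0,0,0.106, -0.16,0.8,0,0,0,0,0.106, -0.16,0.8,0,0,0,0,0.106, -0.16,0.8,0,0,0,0,0.106, -0.16,0.8,0,0,0,0,0.106, -0.14,0.7,0,0,0,0,0.106, -0.14,0.7,0,0,0,0,0.106, -0.1,0.5,0,0,0,0,0.106, -0.08,0.4,0,0,0,0,0.106]'; python3 - <<'E'
from h import *
b=snap("side","s9")[0]
cv2.imwrite("pics/z9.png",cv2.resize(b[200:260,215:295,::-1],(800,600),interpolation=0))
o=ctrl.get_obs();R=o["eef_rot"][2];X=o["ee_pos"]+.0221*np.array([np.sin(R),-np.cos(R),0]);X[2]=.008
print(o["ee_pos"],o["force"],"pred blank",X,pix("side",X))
for q in [(.55,-.0885),(.472,-.085)]:print(pix("side",np.array([*q,.014])))
E
```

```text
time_s: 14.12
ee_pos: [0.5313, -0.0381, -0.028]
eef_rot: [-3.142, -0.0, -0.187]
force: [-0.1, 0.5, -0.2]
grip_width: 0.01
[ 0.53121355 -0.0384059  -0.02805264] [-0.2695147   0.30705024 -0.04680192] pred blank [ 0.52710079 -0.06011984  0.008     ] [245.07777814 227.02791859]
[254.34815492 231.49235043]
[228.88152405 234.39927023]
```

View pics/z9.png

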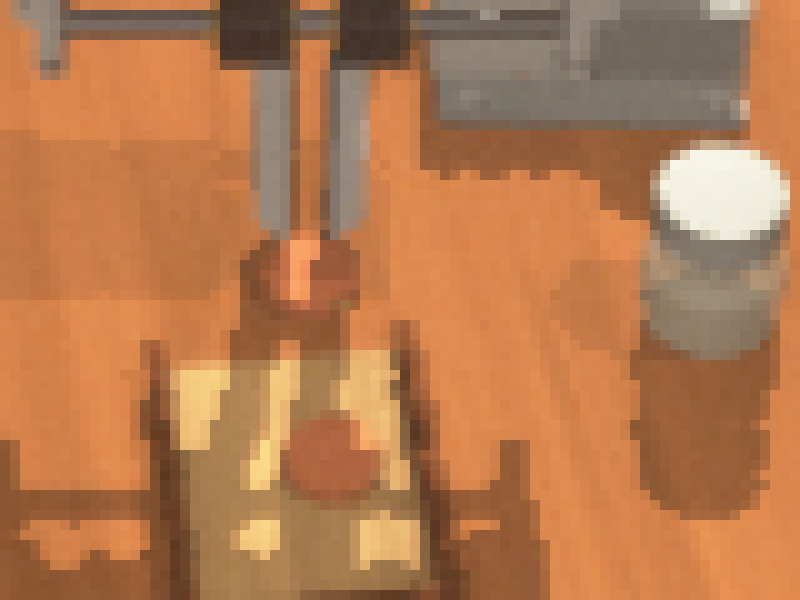

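The disc is at (245,227), exactly where predicted, lined up with the bay mouth. Now the final nudge, then back away, lift, and move aside.

```bash
python3 -m inch '[-0.08,0.4,0,0,0,0,0.106, -0.11,0.6,0,0,0,0,0.106, -0.11,0.6,0,0,0,0,0.106, -0.11,0.6,0,0,0,0,0.106, -0.11,0.6,0,0,0,0,0.106, -0.11,0.6,0,0,0,0,0.106, -0.11,0.6,0,0,0,0,0.106, -0.11,0.6,0,0,0,0,0.106, -0.11,0.6,0,0,0,0,0.106, -0.08,0.5,0,0,0,0,0.106, -0.07,0.4,0,0,0,0,0.106, -0.03,0.2,0,0,0,0,0.106, 0,0,0,0,0,0,0.106]'; python3 -m inch '[0,-0.3,0,0,0,0,0.106, 0,-1,0,0,0,0,0.106, 0,-1,0,0,0,0,0.106, 0,0,-3,0,0,0,0.106, 0,0,-5,0,0,0,0.106, 0,0,-5,0,0,0,0.106, -4,-3,-2,0,0,0,0.106, -4,-5,0,0,0,0,0.106, -4,-5,0,0,0,0,0.106, -4,-5,0,0,0,0,0.106, 0,-5,0,0,0,0,0.106, 0,-3,0,0,0,0,0.106, 0,0,0,0,0,0,0.106]'; python3 - <<'E'
from h import *
b=snap("side","s10")[0];t=snap("top","t10")[0]
cv2.imwrite("pics/z10.png",np.vstack([cv2.resize(b[150:270,185:305,::-1],(300,300),interpolation=2),cv2.resize(t[130:260,120:320,::-1],(462,300),interpolation=2)[:,-300:]]) if 0 else np.hstack([cv2.resize(b[160:270,185:295,::-1],(330,330),interpolation=2),cv2.resize(t[130:260,145:330,::-1],(470,330),interpolation=2)]))
print(cop(t,285,322,175,215,.008),cop(t,238,254,157,174,.024),cop(t,172,190,166,182,.008))
E
```

```text
time_s: 15.8
ee_pos: [0.5085, -0.0977, -0.028]
eef_rot: [3.142, 0.0, -0.187]
force: [-0.3, -0.0, 0.1]
grip_width: 0.01
time_s: 17.42
ee_pos: [0.4057, 0.208, 0.1218]
eef_rot: [3.142, 0.0, -0.184]
force: [-0.2, -0.1, -0.9]
grip_width: 0.0102
[(135, [301.7, 198.5], [0.5121, -0.1334])] [(33, [246.0, 165.3], [0.6077, 0.0319])] [(56, [180.8, 173.3], [0.5857, 0.2273])]
```

View pics/z10.png

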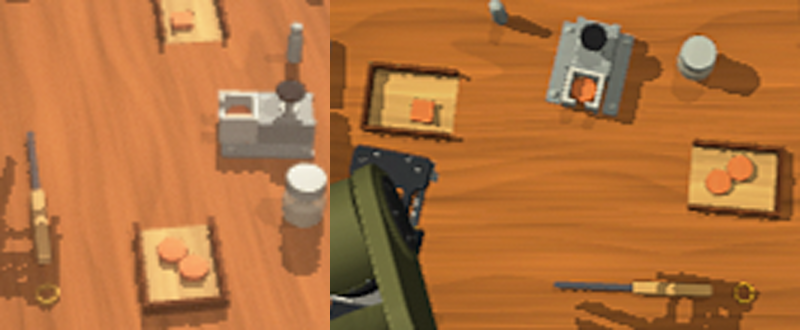

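Both round blanks lie flat inside the right bay, with the new one about 14 mm clear of the mouth line. The plunger is up and nothing else has moved, so I'll hand in.

```bash
python3 -c "
from station import ctrl
print(ctrl.hand_in())"
```

```text
the job is handed in; nothing more can be done
None
```

The job is done and handed in at about 17.5 s of the 51 s allowed; no verdict was reported. I pressed the plunger once, slowly, to its hard stop and released it. I then nudged the ejected blank with two slightly open fingertips into the right-hand bay, which already held the round blank.

**Last checks:**
- **New blank:** it lies flat in the bay at about (0.504, −0.120), with its edge roughly 14 mm inside the mouth line.
- **Other round blank:** it is still in the same bay, shifted slightly by the new one.
- **Square plate:** its measured position changed by under 1 mm.
- **Dispenser:** the plunger was measured back up after the press and looks up in the final picture. The stack is still in the magazine; its measured centre differs by about 4 mm in y from before the press, but that reading was coarse.
- **Bystanders:** the punch, jar, file and ring look unmoved. I did not re-measure any bystander, and the hammer, cup and bench block were outside the last crops.
- **Contact:** the arm is clear of everything.

**Disagreements:**
- **Tool height:** the reported TCP height did not match the pictures; the real fingertips sit about 33 mm higher. My first press attempt therefore stopped in the air above the cap. After that I set heights from the depth image and the force at the hard stop.
- **Press force:** it also showed an unexplained sideways part, up to −18 N in x against 35 N vertical at the stop, well below the wrist limit.

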